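# Find the socket for the clamp block's nut

### The job

Push the aluminium clamp block that lies in front of the dark steel bench stop across the bench, keeping it flat on the bench, until its far face rests square against the stop. Then try the sockets from the tray on its hex nut, standing any socket that does not fit back upright in the tray, and finish with the gripper still holding the one that fits closely (a loose, oversized one is wrong), pushed fully down over the nut, with the block still against the stop. Leave the other block, parked beside it, and everything else on the bench where they are, and do not tip a socket over.

Things in the scene. Friction and masses are not known exactly. Their poses are not given: they have to be found in the camera images.
- stop: Fixed dark steel bench stop, a bar 200 mm long (y), 16 mm deep and 20 mm high, with two black knobs 12 mm high on top and a yellow line along its foot. Origin: on the bench, in the middle of the face that the block must touch; x points away from the block, into the bar. Its place and direction vary. A block resting against it has its centre 45 mm in front of the origin (at x = -45 mm).
- block_a: Loose aluminium clamp block, 90 (x) x 100 (y) x 28 mm high, about 0.7 kg, with a brass hex nut in the middle of its top. Origin: centre of its underside; x points to the face that goes against the stop (within 0.2 rad of the stop's x at the start). One of the two blocks lies in front of the stop, the other is parked some 200 mm to its left; which is which varies.
- block_a_nut (a point): Centre of this block's hex nut, 36 mm above the block's underside. The nut stands fast on the block, 16 mm high, bevelled over its top 3 mm, 19 or 24 mm across flats (the two blocks differ); its 12 mm stud ends 5 mm above it. Two opposite flats lie along the block's x axis; flats repeat every 60 degrees.
- block_b: Loose aluminium clamp block, 90 (x) x 100 (y) x 28 mm high, about 0.7 kg, with a brass hex nut in the middle of its top. Origin: centre of its underside; x points to the face that goes against the stop (within 0.2 rad of the stop's x at the start). One of the two blocks lies in front of the stop, the other is parked some 200 mm to its left; which is which varies.
- block_b_nut (a point): Centre of this block's hex nut, 36 mm above the block's underside. The nut stands fast on the block, 16 mm high, bevelled over its top 3 mm, 19 or 24 mm across flats (the two blocks differ); its 12 mm stud ends 5 mm above it. Two opposite flats lie along the block's x axis; flats repeat every 60 degrees.
- tray: Fixed black open tray, 290 (x) x 85 (y) mm, rim 18 mm high, floor 4 mm thick. Origin: centre of its underside, x along its length. The three sockets stand in it in a row, about 85 mm apart.
- socket_small_grip (a point): Centre of the grip of the small socket, 66 mm above its lower rim: a dark upright square bar, 20 x 20 x 52 mm, faces square to x and y. Below it a bright round socket, 33 mm across, 40 mm high, red band, open below: hex hole 21.5 mm across flats, 26 mm deep, mouth bevelled 2.5 mm, two opposite flats along x. 0.22 kg. Stands on its rim in the tray; its place there varies.
- socket_medium_grip (a point): Centre of the grip of the medium socket, 66 mm above its lower rim: a dark upright square bar, 20 x 20 x 52 mm, faces square to x and y. Below it a bright round socket, 39 mm across, 40 mm high, yellow band, open below: hex hole 26.5 mm across flats, 26 mm deep, mouth bevelled 2.5 mm, two opposite flats along x. 0.22 kg. Stands on its rim in the tray; its place there varies.
- socket_large_grip (a point): Centre of the grip of the large socket, 66 mm above its lower rim: a dark upright square bar, 20 x 20 x 52 mm, faces square to x and y. Below it a bright round socket, 45 mm across, 40 mm high, blue band, open below: hex hole 32 mm across flats, 26 mm deep, mouth bevelled 2.5 mm, two opposite flats along x. 0.22 kg. Stands on its rim in the tray; its place there varies.
- socket_small: The small socket as a whole; origin at the centre of its lower rim, axes as at its grip.
- socket_medium: The medium socket as a whole; origin at the centre of its lower rim, axes as at its grip.
- socket_large: The large socket as a whole; origin at the centre of its lower rim, axes as at its grip.
- wire_spool: Bystander: copper wire spool, 72 mm across, 50 mm high, beyond the stop. Origin: centre of its underside.
- tin: Bystander: small steel tin, 44 mm across, 40 mm high, near the far end of the tray. Origin: centre of its underside.
- oil_bottle: Bystander: white oil bottle, 50 mm across, 140 mm high, far left. Origin: centre of its underside.
- wrench: Bystander: steel wrench 200 mm long lying right of the tray. Origin: its underside.
- screwdriver: Bystander: red screwdriver 200 mm long lying on the left. Origin: its underside.
- carton: Bystander: small cardboard box 70 x 100 x 50 mm beyond the parked block. Origin: centre of its underside.
There are look-alikes about, which are no part of the job. What is shaped like the block_a but purple is not meant. What is shaped like the socket_medium but green is not meant.

How it is judged:
By the outcome, as a careful person would: the job done as asked, in the order asked, and still so for the second after the job is handed in, while the arm keeps its last pose, push and grip.
It also fails if it takes over 67 s, if anything falls off the work surface, if the arm or the gripper's body presses on something with over 40 N, if the wrist force passes 120 N, or if a joint passes its speed limit or range.

### The arm

A 7-joint arm with a two-finger parallel gripper is mounted at the origin on the work surface. World frame = base frame: x ahead of the robot, y to its left, z up, the work surface at z = 0. Lengths are in m, angles in rad, forces in N, time in s.
With the tool pointing down it reaches from about 0.425 to 0.925 m from the base axis. Payload 6.8 kg.
Tool frame: the origin (TCP) lies at the very end of the fingers, on their centre line; the grasp point (between the pads) lies bot.grip_point_offset behind it (bot.grip_point_offset is the distance from the TCP to the grasp point, in m); z points along the fingers, y is the line along which they close (so a half turn about z gives the same grasp; the last joint's range is limited). The gripper opens to 85 mm and grips with 20 to 120 N. Pads are 22 mm wide; open, the fingers measure 114 mm over their backs; the gripper's body (76 mm by 85 mm) begins 54 mm behind the grasp point. The pads swing forward as they close: fully open they stand 13 mm farther back than shut.
Start: joints at [-1.435, 0.477, 0.022, 1.555, -0.011, 1.109, -0.083], TCP at [0.163, 0.655, 0.231] pointing down, gripper open.
Joint ranges: [-2.96, 2.96], [-0.34, 2.1], [-1.41, 1.46], [0.24, 2.44], [-1.37, 4.51], [0.17, 1.92], [-2.96, 2.96]. Speed limits (rad/s): [2.39, 2.39, 3.14, 3.14, 3.14, 3.14, 3.14].

### API

Orientations are given as a unit quaternion [w, x, y, z].
In Python, from station import bot, imaging gives the robot as it stands. The module is installed in compiled form; this text tells all that it offers.
- The arm moves only by the tool carry_out, never from a script. Its argument "targets" is one flat list of numbers, 5 for each row, row after row: the closure in counts, from 0 (fully open) to 255 (shut), then the shift along the world's x, y, z in mm, then the turn about the world's z in degrees. A call has 1 to 20 rows; each row shifts and turns the commanded pose from where the row before left it; what a row does not reach is not made up. A row lasts 1/10 s, in which the tool goes at most 50 mm and 8.59 degrees, less where a joint would pass 70% of its speed; a pose out of reach is approached as far as the arm can. A call is refused whole if a number of a shift passes 50 or a number of a turn 8.59, either way. A call with a gripper value outside its range is refused whole. The fingers move at their own pace and stop on an object; "newtons" is the grip in N (left out, the last holds). Time passes only in rows, so rows that do not move let the fingers close. It gives the time, the measured TCP pose, the force, the opening and the grip force at its end, in the units of the state.
- bot.get_obs(): the state, without advancing time (a new reading comes with each control period).
- imaging.read_camera(name): name is "side" or "top"; returns a dict with "frame" (400x640x3 uint8, red, green, blue), "fov_y" (degrees; the focal length in pixels is half the picture's height over the tangent of half this angle, whatever the lens; pixels are square), "cx", "cy" (the principal point, pixels), "k1" (the pictures are not rectified: a ray, as slopes to the right and down, at radius r is drawn at 1 + k1 r^2 times it, then the intrinsics apply), "pose" (4x4, takes a point from camera to world coordinates). Camera axes: x right, y up, looking along -z (the intrinsics and any distortion apply to the point x, -y, -z); pixel columns grow to the right and rows downward; lengths in m; the calibration is good to about 2 mm. A picture is of the moment at which its call begins. There is no depth.
- bot.hand_in(): hands the job in; it is judged then, once.
The state is a dict: "t": time; "q": joint angles; "joint_vel": joint speeds; "joint_torque": joint torques, N m; "eef_pos": TCP position; "tool_rot": TCP orientation; "contact_force": force on the tool from outside, world axes, zero at the start; "torque": the same for the moment, N m; "gripper_width": opening from 0.0 (shut) to 1.0 (fully open); "grasp_force": force on a finger pad.
Only numpy, scipy, OpenCV 4.12 (cv2) and the standard library are available. Lean on these libraries where they do the work, as an engineer would, in place of code of your own. Each camera call takes 0.05 s, during which the arm holds its last target. There are 200 camera calls.

## Working session

There is one attempt and no reset: what is moved stays moved. The work goes in short steps, Python scripts to look and compute and a tool call to move; the robot and the scene stay as the last step left them, time stands still between calls to the robot, and variables do not carry over. Pictures are saved under pics/ and viewed, at most 10 in all, crops included, and the job is handed in when it is done.

Besides the shell and the picture viewer there is one more tool, called in YAML: its name, and indented under it one key for each argument. carry_out: Moves the arm, as the interface text tells. Its arguments: {"type":"object","properties":{"targets":{"type":"array","items":{"type":"number"}},"newtons":{"type":"number"}},"required":["targets"]}

```bash
mkdir -p pics; cat > h.py <<'E'
import numpy as np, cv2
from station import bot, imaging
from scipy.optimize import least_squares
def K(c):
    h,w=c["frame"].shape[:2]; f=h/2/np.tan(np.radians(c["fov_y"])/2); return f
def ray(c,u,v):
    f=K(c); d=np.array([(u-c["cx"])/f,(v-c["cy"])/f]); s=d.copy()
    for _ in range(30): s=d/(1+c["k1"]*(s@s))
    T=np.array(c["pose"]); return T[:3,3], T[:3,:3]@np.array([s[0],-s[1],-1])
def atz(c,u,v,z):
    o,d=ray(c,u,v); return o+d*(z-o[2])/d[2]
def proj(c,P):
    T=np.array(c["pose"]); p=T[:3,:3].T@(np.array(P)-T[:3,3]); s=np.array([p[0],-p[1]])/-p[2]
    s=s*(1+c["k1"]*(s@s)); return s*K(c)+[c["cx"],c["cy"]]
def tri(c1,p1,c2,p2):
    o1,d1=ray(c1,*p1);o2,d2=ray(c2,*p2)
    t=np.linalg.lstsq(np.c_[d1,-d2],o2-o1,rcond=None)[0]
    a=o1+d1*t[0];b=o2+d2*t[1]; return (a+b)/2,np.linalg.norm(a-b)
def crop(c,x,y,w,h,s,name):
    cv2.imwrite("pics/"+name,cv2.resize(c["frame"][y:y+h,x:x+w,::-1],None,fx=s,fy=s,interpolation=cv2.INTER_CUBIC))
import pickle
def grab(tag):
    d={n:imaging.read_camera(n) for n in("top","side")}
    pickle.dump(d,open(f"{tag}.pkl","wb")); return d
def load(tag): return pickle.load(open(f"{tag}.pkl","rb"))
E
python3 - <<'E'
from h import *
d=grab("a")
for n,c in d.items():
    print(n,c["fov_y"],c["cx"],c["cy"],c["k1"],np.round(c["pose"],3).tolist()); crop(c,0,0,640,400,1.25,n+"0.png")
o=bot.get_obs(); print(o,bot.grip_point_offset)
E
```

```text
top 53.809755460380075 318.23345628373 197.8748451361424 -0.03811247673966269 [[-0.021, 0.984, -0.176, 0.417], [-1.0, -0.018, 0.015, 0.034], [0.012, 0.176, 0.984, 1.146], [0.0, 0.0, 0.0, 1.0]]
side 42.456128690363094 318.72713369755195 193.54499473441783 -0.16128253169442436 [[0.863, 0.377, -0.337, 0.067], [-0.506, 0.626, -0.593, -0.896], [-0.013, 0.682, 0.731, 1.208], [0.0, 0.0, 0.0, 1.0]]
{'t': 0.1, 'q': array([-1.43511539,  0.47775979,  0.02237436,  1.55631689, -0.011517  ,
        1.10926669, -0.08312182]), 'joint_vel': array([-0.00088421, -0.00122929, -0.00016653, -0.00296726,  0.00077069,
        0.00052346, -0.00218767]), 'joint_torque': array([ 3.78971468e-03, -5.97764468e+01,  1.61315527e+00, -2.81956422e+01,
        1.27418837e-02,  5.03416712e-03, -1.29468276e-05]), 'eef_pos': array([0.16282748, 0.654544  , 0.2304102 ]), 'tool_rot': array([-3.98309419e-05,  1.21607278e-01,  9.92577963e-01, -8.10111506e-04]), 'contact_force': array([ 0.34125999,  0.76544936, -0.44671931]), 'torque': array([ 0.00258471, -0.00670698,  0.03895801]), 'grasp_force': 0.0, 'gripper_width': 0.9972523061488219} 0.0187
```

View pics/top0.png

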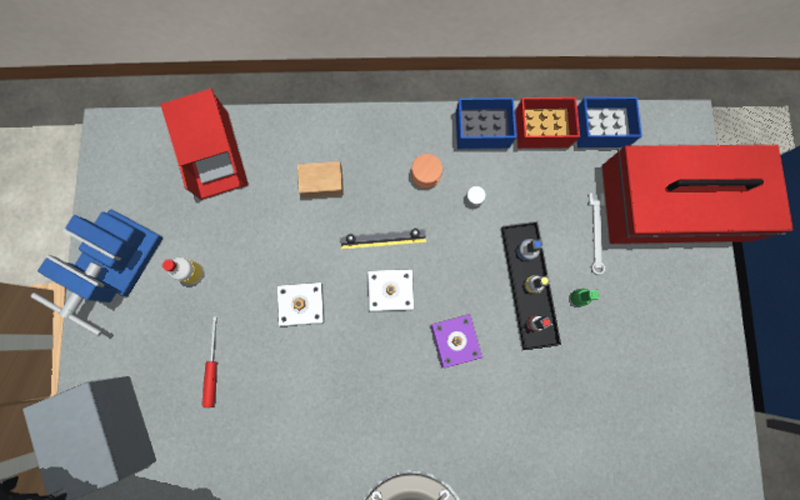

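View pics/side0.png

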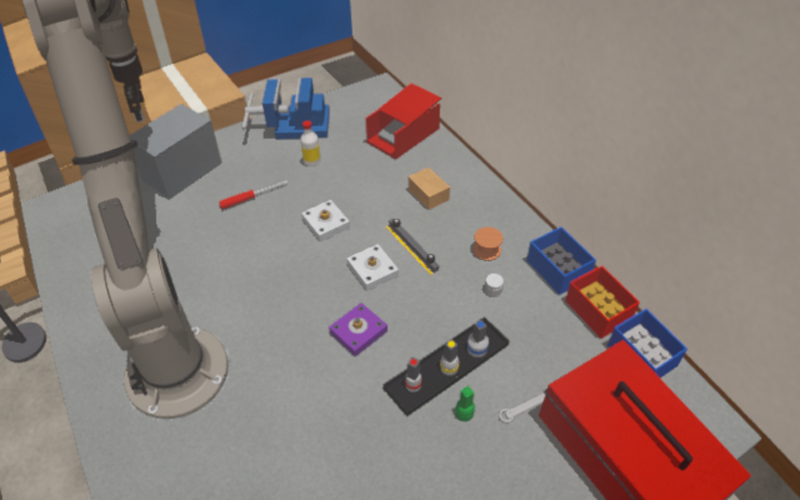

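The top view shows the white block in front of the stop at about (390,290) and the parked white block at (300,303). The purple look-alike is at (456,340). The tray sockets are blue (530,247), yellow (537,284) and red (540,324), and the green look-alike outside the tray is at (584,297). Next I'll take enlarged crops.

```bash
python3 - <<'E'
from h import *
d=load("a")
crop(d["top"],215,175,133,95,6,"t1.png"); crop(d["side"],235,158,130,92,6,"s1.png")
a=d["top"]["frame"][170:290,395:485,::-1]; b=d["side"]["frame"][245:335,300:415,::-1]
A=cv2.resize(a,None,fx=4,fy=4,interpolation=2);B=cv2.resize(b,None,fx=3.8,fy=3.8,interpolation=2)
m=np.zeros((480,800,3),np.uint8);m[:480,:360]=A;m[:B.shape[0],360:360+B.shape[1]]=B[:, :440];cv2.imwrite("pics/tr.png",m);print(B.shape)
E
```

```text
(342, 437, 3)
```

View pics/t1.png

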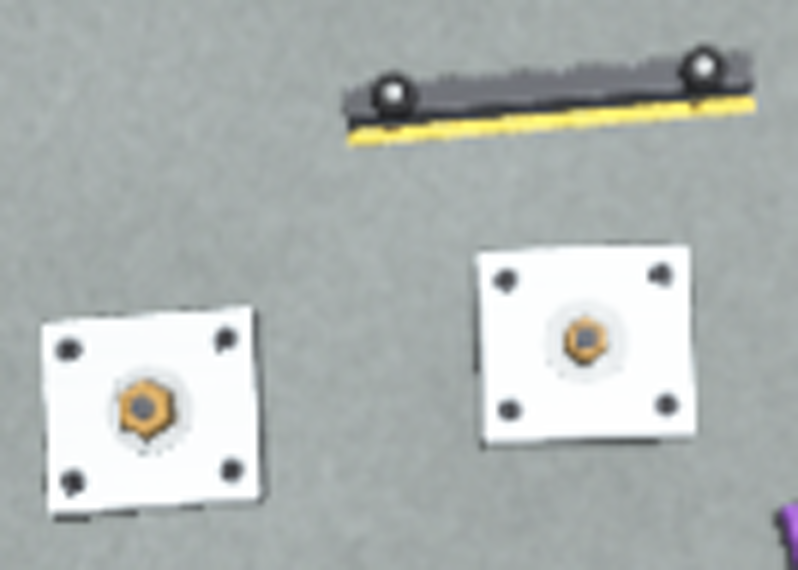

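View pics/s1.png

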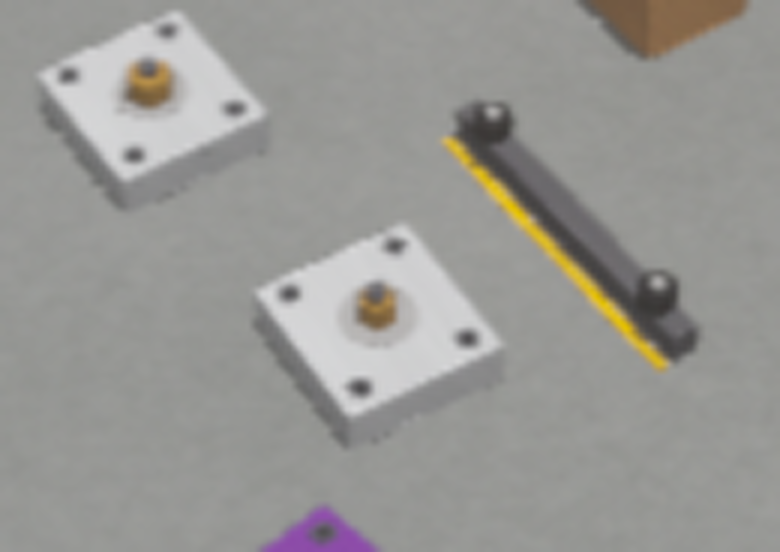

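View pics/tr.png

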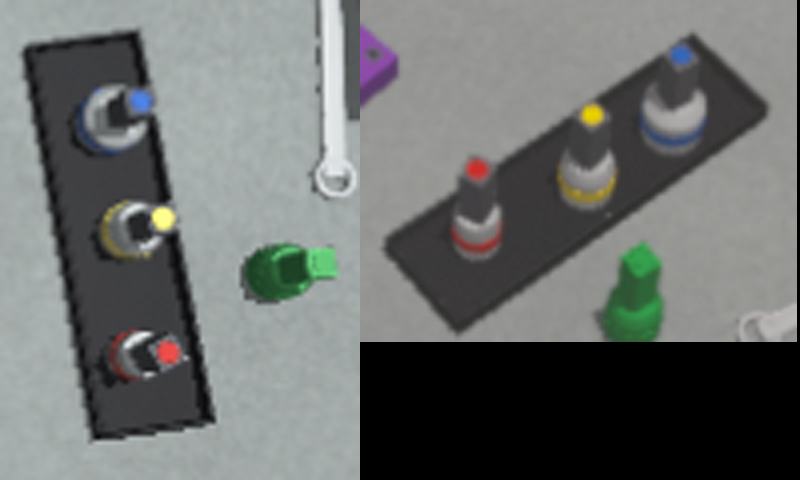

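The front block's nut is the smaller of the two: about 7.3 px across against 9.7 px on the parked block. That means 19 mm, so the red small socket should fit. Now I'll measure the poses.

```bash
python3 - <<'E'
from h import *
d=load("a");t,s=d["top"],d["side"]
T=lambda u,v:((u+.5)/6-.5+215,(v+.5)/6-.5+175)
S=lambda u,v:((u+.5)/6-.5+235,(v+.5)/6-.5+158)
C=[(477,253),(690,245),(697,436),(483,443)];D=[(406,224),(502,346),(348,415),(257,292)]
H=[(506,280),(661,274),(667,405),(510,410)];I=[(395,245),(467,338),(360,387),(290,293)]
for a,b in [*zip(C,D),*zip(H,I),((586,338),(377,291)),((144,407),(148,66))]:
    p,e=tri(t,T(*a),s,S(*b)); print(a,np.round(p*1000,1),round(e*1000,1))
L=[[.045,.05,.028],[.045,-.05,.028],[-.045,-.05,.028],[-.045,.05,.028]]
def fit(p):
    x,y,a=p; R=np.array([[np.cos(a),-np.sin(a),0],[np.sin(a),np.cos(a),0],[0,0,1]])
    return np.ravel([np.r_[proj(t,R@l+[x,y,0])-T(*c),proj(s,R@l+[x,y,0])-S(*q)] for l,c,q in zip(np.array(L),C,D)])
r=least_squares(fit,[.55,0,0]);print("block",r.x,np.abs(r.fun).max())
for nm,a,b in[("front",(347,147),(755,112)),("foot",(347,133),(755,97))]:
    P,Q=atz(t,*T(*a),0),atz(t,*T(*b),0);v=P-Q;print("top",nm,P,Q,(P+Q)/2,np.linalg.norm(v),-np.arctan2(v[0],v[1]))
P,Q=atz(s,*S(443,142),0),atz(s,*S(662,369),0);v=P-Q;print("side front",P,Q,(P+Q)/2,np.linalg.norm(v),-np.arctan2(v[0],v[1]))
M=lambda u,v:((u+.5)/4-.5+395,(v+.5)/4-.5+170)
N=lambda u,v:((u-360+.5)/3.8-.5+300,(v+.5)/3.8-.5+245)
for n,a,b in[("red",(169,352),(478,170)),("yel",(163,218),(592,115)),("blue",(141,102),(681,56))]:
    p,e=tri(t,M(*a),s,N(*b));print(n,np.round(p*1000,1),round(e*1000,1))
for u,v in[(25,47),(138,33),(213,422),(93,438)]: print("tray",atz(t,*M(u,v),.018))
# zoomed red & yellow socket
m=np.zeros((400,800,3),np.uint8)
m[:,:400]=cv2.resize(t["frame"][240:280,415:455,::-1],(400,400),interpolation=0)
m[:,400:]=cv2.resize(s["frame"][280:320,310:350,::-1],(400,400),interpolation=0)
cv2.imwrite("pics/red.png",m)
E
```

```text
(477, 253) [564.4  87.3  23.9] 2.0
(690, 245) [564.7 -14.1  27.4] 0.4
(697, 436) [474.9 -15.3  30. ] 1.7
(483, 443) [474.7  85.1  24.3] 3.4
(506, 280) [550.5  73.5  28.4] 1.7
(661, 274) [ 5.517e+02 -1.000e-01  2.720e+01] 0.9
(667, 405) [489.5  -1.5  28.4] 1.0
(510, 410) [488.7  72.4  27.9] 1.2
(586, 338) [520.4  36.   46.2] 1.4
(144, 407) [491.8 241.   48.1] 0.9
block [0.51932695 0.03526427 0.01268422] 0.8720288775831477
top front [0.6203026 0.1521224 0.       ] [ 0.63412314 -0.04915709  0.        ] [0.62721287 0.05148266 0.        ] 0.201753417302537 0.06855578804444458
top foot [0.62730188 0.15212136 0.        ] [ 0.64167113 -0.04938795  0.        ] [0.63448651 0.05136671 0.        ] 0.20202097886489848 0.07118758467487647
side front [0.62260651 0.14986967 0.        ] [ 0.63834984 -0.04915148  0.        ] [0.63047818 0.0503591  0.        ] 0.19964286634425382 0.07893940958073463
red [ 437.7 -294.    94.9] 0.9
yel [ 527.1 -296.3   94.8] 0.8
blue [ 607.2 -287.1   94.5] 1.4
tray [ 0.66302063 -0.22706907  0.018     ]
tray [ 0.67215101 -0.31168739  0.018     ]
tray [ 0.3888709  -0.34592665  0.018     ]
tray [ 0.37991772 -0.25945976  0.018     ]
```

View pics/red.png

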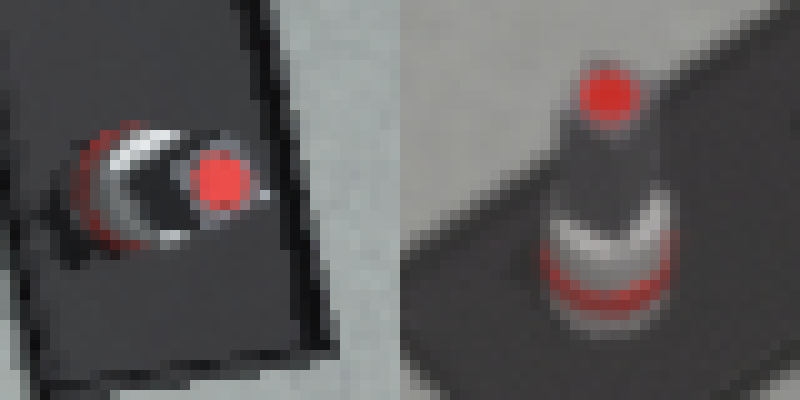

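Measurements agree with the sizes given: hole heights 27–28 mm, stop length 200–202 mm, socket caps at 95 mm.

| Item | Position (m) | Yaw (deg) |
|---|---|---|
| Front block centre | (0.519, 0.036) | about 0.7 |
| Stop origin | about (0.636, 0.051) | about 4.2 |
| Red socket | (0.438, -0.294) | – |
| Tray | – | about 6.8 |

The close-up shows the red cap centred on the dark bar at (220,182) in the left half and (610,95) in the right half. I'll move behind the block with the fingers half closed.

carry_out:
  targets: [100,25,-40,0,1.8,100,25,-40,0,1.8,100,25,-40,0,1.8,100,25,-40,0,1.8,100,25,-40,0,1.8,100,25,-40,0,1.8,100,25,-40,0,1.8,100,25,-40,0,1.8,100,25,-40,0,1.8,100,25,-40,0,1.8,100,6,-44,0,0,100,6,-44,0,0,100,6,-44,0,0,100,6,-44,0,0,100,6,-44,0,0,100,0,0,0,0,100,0,0,0,0]
  newtons: 40

```text
t: 1.8
eef_pos: [0.4427, 0.0343, 0.2312]
tool_rot: [-0.0, -0.034, 0.999, 0.0]
contact_force: [-0.3, 0.0, -0.1]
gripper_width: 0.606
grasp_force: 0.0
```

carry_out:
  targets: [100,0,0,-45,0,100,0,0,-45,0,100,0,0,-45,0,100,0,0,-40,0,100,0,0,-30,0,100,0,0,-16,0,100,0,0,0,0,100,0,0,0,0]

```text
t: 2.6
eef_pos: [0.4429, 0.0362, 0.0103]
tool_rot: [-0.0, -0.036, 0.999, 0.0]
contact_force: [-0.1, -0.2, -0.4]
gripper_width: 0.608
grasp_force: 0.0
```

```bash
python3 - <<'E'
from h import *
d=grab("b")
print(bot.get_obs()["eef_pos"],bot.get_obs()["contact_force"])
m=np.zeros((570,800,3),np.uint8)
crop(d["side"],215,168,130,92,6,"b.png")
E
```

```text
[0.44371375 0.03588744 0.01120735] [-0.77049649  0.42214758  0.40715189]
```

View pics/b.png

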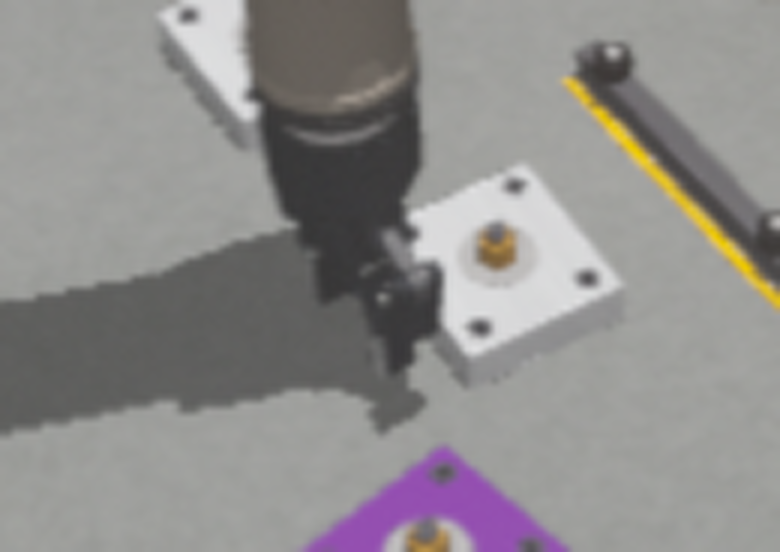

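The fingers are low behind the block and clear of it. Its nut is at about (495,245), with the stop beyond. I'll push along the stop's normal.

carry_out:
  targets: [100,6,0.4,0,0,100,6,0.4,0,0,100,4,0.3,0,0,100,4,0.3,0,0,100,4,0.3,0,0,100,4,0.3,0,0,100,4,0.3,0,0,100,4,0.3,0,0,100,4,0.3,0,0,100,4,0.3,0,0,100,4,0.3,0,0,100,4,0.3,0,0,100,4,0.3,0,0,100,4,0.3,0,0,100,4,0.3,0,0,100,4,0.3,0,0,100,4,0.3,0,0,100,4,0.3,0,0,100,4,0.3,0,0]

```text
t: 4.6
eef_pos: [0.5199, 0.0405, 0.0097]
tool_rot: [-0.003, -0.035, 0.999, -0.0]
contact_force: [-7.8, -0.8, 6.6]
gripper_width: 0.612
grasp_force: 3.7
```

```bash
python3 - <<'E'
from h import *
d=grab("c")
print(bot.get_obs()["eef_pos"],bot.get_obs()["contact_force"])
a=cv2.resize(d["top"]["frame"][175:255,265:350,::-1],None,fx=4.7,fy=4.7,interpolation=2)
b=cv2.resize(d["side"]["frame"][160:240,280:365,::-1],None,fx=4.7,fy=4.7,interpolation=2)
cv2.imwrite("pics/c.png",np.hstack([a,b]))
E
```

```text
[0.52138114 0.04064077 0.00974207] [-3.90264597 -0.70133388  0.66041281]
```

View pics/c.png

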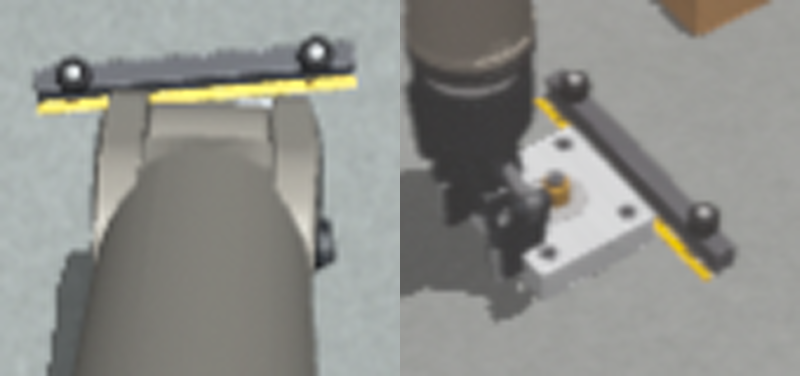

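The block is now over the yellow line with a small gap still to the bar. I'll creep on until the force rises.

carry_out:
  targets: [100,2,0.1,0,0,100,2,0.1,0,0,100,2,0.2,0,0,100,2,0.1,0,0]

```text
t: 5.1
eef_pos: [0.5304, 0.0414, 0.0099]
tool_rot: [-0.001, -0.035, 0.999, -0.0]
contact_force: [-3.5, 0.6, -2.9]
gripper_width: 0.611
grasp_force: 1.6
```

carry_out:
  targets: [100,2,0.1,0,0,100,2,0.2,0,0,100,0,0,0,0]

```text
t: 5.4
eef_pos: [0.5355, 0.0418, 0.0104]
tool_rot: [0.0, -0.035, 0.999, 0.0]
contact_force: [-2.3, -0.0, -1.8]
gripper_width: 0.608
grasp_force: 1.2
```

carry_out:
  targets: [100,2,0.1,0,0,100,1,0.1,0,0,100,0,0,0,0]

```text
t: 5.7
eef_pos: [0.5366, 0.0419, 0.0103]
tool_rot: [-0.001, -0.035, 0.999, 0.0]
contact_force: [-6.8, -0.9, 4.0]
gripper_width: 0.609
grasp_force: 3.6
```

carry_out:
  targets: [100,2,0.1,0,0,100,0,0,0,0,100,0,0,0,0]

```text
t: 6.0
eef_pos: [0.5366, 0.0418, 0.0101]
tool_rot: [-0.003, -0.035, 0.999, 0.0]
contact_force: [-11.9, -0.9, 6.8]
gripper_width: 0.608
grasp_force: 5.8
```

carry_out:
  targets: [100,2,0.1,0,0,100,2,0.1,0,0,100,0,0,0,0,100,0,0,0,0]

```text
t: 6.4
eef_pos: [0.5366, 0.0417, 0.0094]
tool_rot: [-0.007, -0.035, 0.999, 0.0]
contact_force: [-20.8, -0.4, 12.6]
gripper_width: 0.609
grasp_force: 10.2
```

carry_out:
  targets: [100,-4,-0.3,0,0,100,-8,-0.6,0,0,100,-12,-0.9,0,0,100,-15,-1,0,0,100,-15,-1,0,0,50,0,0,40,0,0,0,0,45,0,0,0,0,45,0,0,0,0,45,0,0,-6,-42,5,0.4,0,-6,-42,0,0.4,0,-6,-42,0,0.4,0,-7,-42,0,0.4,0,-7,-42,0,0.4,0,-7,-42,0,0.4,0,-7,-42,0,0.4,0,-7,-40,0,0,0,0,0,0,0,0,0,0,0,0]

```text
t: 8.3
eef_pos: [0.4367, -0.2966, 0.1906]
tool_rot: [0.001, -0.058, 0.998, -0.0]
contact_force: [0.6, -0.4, -0.5]
gripper_width: 1.0
grasp_force: 0.0
```

```bash
python3 - <<'E'
from h import *
d=grab("d"); o=bot.get_obs()
print(o["eef_pos"],o["tool_rot"],o["contact_force"])
a=cv2.resize(d["top"]["frame"][175:250,265:350,::-1],None,fx=4.7,fy=4.7,interpolation=2)
b=cv2.resize(d["side"]["frame"][165:240,280:365,::-1],None,fx=4.7,fy=4.7,interpolation=2)
e=cv2.resize(d["side"]["frame"][255:325,305:390,::-1],None,fx=3,fy=3,interpolation=2)
m=np.zeros((a.shape[0]+e.shape[0],a.shape[1]*2,3),np.uint8);m[:a.shape[0]]=np.hstack([a,b]);m[a.shape[0]:,:e.shape[1]]=e
cv2.imwrite("pics/d.png",m);print(a.shape)
E
```

```text
[ 0.4374932  -0.29443373  0.19037681] [ 4.55122154e-04 -6.02531523e-02  9.98183005e-01  1.96383336e-04] [0.13427986 0.43026856 0.29939758]
(352, 400, 3)
```

View pics/d.png

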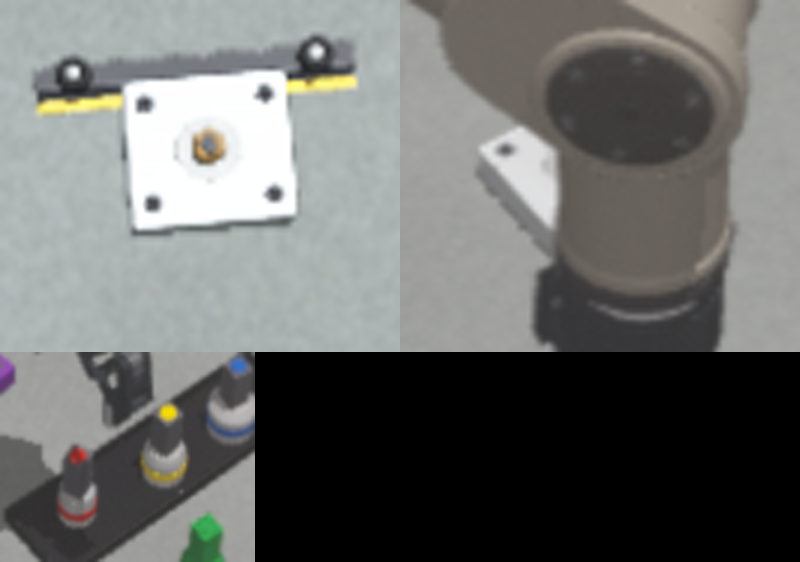

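The block's far face sits against the bar, hiding the yellow line, and its nut is at about (209,147) in the crop. Now I'll compute the nut position and refine the red socket.

```bash
python3 - <<'E'
from h import *
d=load("d");t=d["top"]; a=load("a")
T=lambda u,v:((u+.5)/4.7-.5+265,(v+.5)/4.7-.5+175)
C=[(124,87),(287,71),(297,215),(134,232)];H=[(145,104),(265,93),(274,194),(152,203)]
P=np.array([atz(t,*T(*c),.028) for c in C]);Q=np.array([atz(t,*T(*c),.028) for c in H])
for p in(P,Q): v=p[0]+p[3]-p[1]-p[2];w=p[0]+p[1]-p[2]-p[3];print(p.mean(0),"yaw",np.degrees([-np.arctan2(v[0],v[1]),np.arctan2(w[1],w[0])]),np.linalg.norm(v)/2,np.linalg.norm(w)/2)
print("stud",atz(t,*T(209,143),.049))
T1=lambda u,v:((u+.5)/6-.5+215,(v+.5)/6-.5+175)
H1=[(506,280),(661,274),(667,405),(510,410)];print("before(top only)",np.mean([atz(t,*T1(*c),.028) for c in H1],0),"stud",atz(t,*T1(586,338),.049))
def cen(c,z,box):
    x,y,w,h=box;f=c["frame"][y:y+h,x:x+w].astype(int);m=(f[...,0]>150)&(f[...,0]-f[...,1]>90)&(f[...,0]-f[...,2]>90)
    v,u=np.nonzero(m);return (u.mean()+x,v.mean()+y),m.sum()
p,n=cen(a["top"],0,(425,240,30,30));q,k=cen(a["side"],0,(322,280,20,15));print(p,n,q,k)
print(tri(a["top"],p,a["side"],q), atz(a["top"],*p,.096),atz(a["side"],*q,.096))
E
```

```text
[0.59121418 0.04315743 0.028     ] yaw [4.77438237 2.95571616] 0.10005527891568647 0.08953373157959461
[0.59277002 0.04406832 0.028     ] yaw [3.71436772 3.56700954] 0.0741568148232728 0.062038593692819353
stud [0.59265742 0.04384957 0.049     ]
before(top only) [0.51953486 0.0362698  0.028     ] stud [0.51944433 0.03621423 0.049     ]
(np.float64(436.8095238095238), np.float64(257.85714285714283)) 21 (np.float64(330.22222222222223), np.float64(289.05555555555554)) 18
(array([ 0.43690362, -0.29333372,  0.09617654]), np.float64(0.0006139281484982827)) [ 0.43662039 -0.29327174  0.096     ] [ 0.43726096 -0.29332253  0.096     ]
```

carry_out:
  targets: [0,-0.5,1,-40,0,0,0,0,-40,0,0,0,0,-30,0,0,0,0,-20,0,0,0,0,-9,0,0,0,0,0,0,255,0,0,0,0,255,0,0,0,0,255,0,0,0,0,255,0,0,0,0,255,0,0,0,0,255,0,0,0,0,255,0,0,0,0,255,0,0,0,0]
  newtons: 60

```text
t: 9.8
eef_pos: [0.4369, -0.2948, 0.0522]
tool_rot: [0.001, -0.06, 0.998, -0.0]
contact_force: [-0.7, 0.9, 6.7]
gripper_width: 0.273
grasp_force: 58.4
```

carry_out:
  targets: [255,0,0,0,0,255,0,0,0,0,255,0,0,3,0,255,0,0,3,0,255,0,0,0,0]

```text
t: 10.3
eef_pos: [0.4365, -0.2946, 0.0576]
tool_rot: [0.0, -0.06, 0.998, -0.0]
contact_force: [-0.0, -0.6, -1.4]
gripper_width: 0.277
grasp_force: 58.8
```

carry_out:
  targets: [255,0,0,20,0,255,0,0,40,0,255,0,0,40,0,255,0,0,40,0,255,15,33,0,-0.3,255,15,33,0,-0.3,255,15,34,0,-0.3,255,15,34,0,-0.3,255,15,34,0,-0.3,255,15,34,0,-0.3,255,15,34,0,-0.3,255,15,34,0,-0.3,255,15,34,0,-0.3,255,20,34,0,-0.3,255,0,0,-30,0,255,0,0,-30,0,255,0,0,-20,0,255,0,0,0,0,255,0,0,0,0]

```text
t: 12.2
eef_pos: [0.5914, 0.0432, 0.1174]
tool_rot: [-0.0, -0.033, 0.999, -0.0]
contact_force: [0.1, -0.2, -1.5]
gripper_width: 0.273
grasp_force: 59.1
```

```bash
python3 - <<'E'
from h import *
d=grab("e"); o=bot.get_obs()
print(o["eef_pos"],o["tool_rot"],o["contact_force"],o["gripper_width"])
a=cv2.resize(d["side"]["frame"][150:235,285:365,::-1],None,fx=6,fy=6,interpolation=2)
b=cv2.resize(d["top"]["frame"][180:265,280:350,::-1],None,fx=4.5,fy=6,interpolation=2)
cv2.imwrite("pics/e.png",np.hstack([a,b]))
E
```

```text
[0.59242892 0.0433796  0.11868494] [ 1.10748753e-03 -3.32832337e-02  9.99445332e-01  1.69826361e-04] [-0.07242102 -0.11167728 -2.4431955 ] 0.2703054080149727
```

View pics/e.png

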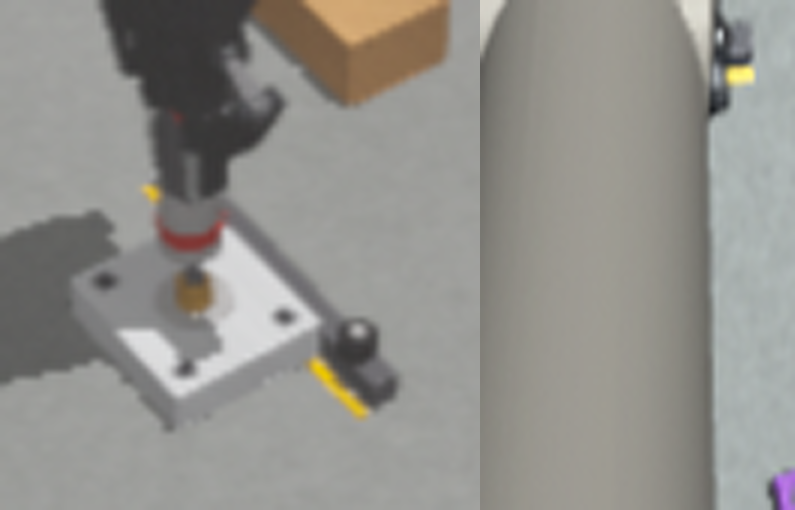

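The red small socket hangs upright above the nut. The socket axis is at about (190,230) and the stud at (194,270), and the block is still against the stop. I'll nudge about 1 mm to correct and lower onto the nut.

carry_out:
  targets: [255,1,-0.5,-8,0,255,0,0,-8,0,255,0,0,-4,0,255,0,0,-3,0,255,0,0,-3,0,255,0,0,-2,0,255,0,0,0,0]

```text
t: 13.0
eef_pos: [0.5923, 0.0429, 0.089]
tool_rot: [-0.0, -0.033, 0.999, -0.0]
contact_force: [0.2, -0.2, -1.1]
gripper_width: 0.277
grasp_force: 59.1
```

carry_out:
  targets: [255,0,0,-2,0,255,0,0,-2,0,255,0,0,-2,0,255,0,0,0,0]

```text
t: 13.4
eef_pos: [0.5926, 0.0424, 0.0832]
tool_rot: [0.0, -0.033, 0.999, -0.0]
contact_force: [1.3, -2.4, -2.8]
gripper_width: 0.264
grasp_force: 59.0
```

carry_out:
  targets: [255,0.3,-0.6,-2,0,255,0,0,-2,0,255,0,0,-2,0,255,0,0,-1,0,255,0,0,0,0]

```text
t: 13.9
eef_pos: [0.5928, 0.0422, 0.0763]
tool_rot: [0.0, -0.033, 0.999, -0.0]
contact_force: [1.2, -2.3, -1.7]
gripper_width: 0.273
grasp_force: 59.2
```

carry_out:
  targets: [255,0.7,-0.5,-1,0,255,0,0,-1,0,255,0,0,-1,0,255,0,0,0,0,255,0,0,0,0]

```text
t: 14.4
eef_pos: [0.5937, 0.0421, 0.0761]
tool_rot: [0.0, -0.033, 0.999, 0.001]
contact_force: [-8.0, -2.0, 24.8]
gripper_width: 0.275
grasp_force: 61.0
```

carry_out:
  targets: [255,0,0,2,0,255,1,0,0,0,255,1,0.1,0,0,255,0,0,0,0,255,0,0,0,0]

```text
t: 14.9
eef_pos: [0.5941, 0.042, 0.0762]
tool_rot: [-0.002, -0.033, 0.999, 0.0]
contact_force: [-8.0, -0.3, 15.8]
gripper_width: 0.275
grasp_force: 60.2
```

carry_out:
  targets: [255,1,0.1,0.5,0,255,1,0,0,0,255,0,0,0,0,255,0,0,0,0]

```text
t: 15.3
eef_pos: [0.5946, 0.042, 0.0762]
tool_rot: [-0.003, -0.033, 0.999, 0.0]
contact_force: [-11.8, -0.6, 16.6]
gripper_width: 0.272
grasp_force: 60.2
```

```bash
python3 - <<'E'
from h import *
e=load("e")["side"]; f=grab("f"); o=bot.get_obs(); print(o["eef_pos"],o["contact_force"],o["tool_rot"])
# block shift since picture e (before lowering): subpixel registration on right corner and left corner of block
g=lambda c:cv2.cvtColor(c["frame"],cv2.COLOR_RGB2GRAY)
for u,v,w,h in[(310,192,26,28),(293,205,32,24),(332,195,22,26)]:
    A=np.float32(g(e)[v:v+h,u:u+w]);B=np.float32(g(f["side"])[v:v+h,u:u+w]);print(cv2.phaseCorrelate(A,B,cv2.createHanningWindow((w,h),cv2.CV_32F)),np.abs(A-B).mean())
E
```

```text
[0.59457499 0.04198559 0.07624336] [-12.32023345  -1.63153518  16.82042867] [-3.08899058e-03 -3.33131409e-02  9.99440080e-01  4.67560481e-04]
((1.3472959675959668, 0.26590460462368526), 0.6077362661008482) 10.6373625
((0.04801023271044613, 0.2247082451531579), 1.057886661340793) 1.0625495
((-0.059877188425337735, 0.5370041126111094), 1.0045064076965238) 0.3916084
```

The socket bottomed out at the predicted height: TCP at 76.2 mm, with about 17 N of press. The block has not moved since before the lowering (registration shift under 0.3 px) and is still biased onto the stop, so I'm handing in.

```bash
python3 -c "
from station import bot
print(bot.hand_in())"
```

```text
the job is handed in; nothing more can be done
None
```

I handed the job in at about 15 s: the block is against the stop and the gripper holds the small red socket, pushed fully down over its 19 mm nut; I didn't try the medium and large sockets, since the nut measured 19 mm in the images.

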